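Shut off and vent the workshop air manifold

TASK

Shut off and vent the air manifold on the bench: turn the bar-shaped handle, the only one among the round trimmer knobs, clockwise seen from above until you feel it meet its seat, nip it up about five degrees more (twelve would strain it), hold it so for a moment and let go. Then push the vent button at the end of the block gently all the way in, keep it down for a full second and release it. Do not brush the trimmer knobs or shift the mug, spanner and tray.

Things in the scene. Friction and masses are not known exactly. Their poses are not given: they have to be found in the camera images.
- handle_grip (a point): Where to pinch the bar handle: black plastic blade 36 mm long (this point's x axis), 12 mm thick (y), 34 mm tall, on a round brass flange 36 mm across and 6 mm thick. The point is on the vertical turning axis (z up), 22 mm above the flange's top face, 12 mm below the blade's top. Closes clockwise seen from above (negative rotation about z) and meets its seat 0.2 to 1.35 rad from its start, different each time.
- handle: The same bar handle; origin on the turning axis at the flange's underside, 28 mm below handle_grip; x along the blade, z up. It turns freely with a steady drag of about 0.05 N m; from the hidden springy seat on, a push-back (anticlockwise, there also at standstill) grows by 1.3 N m per rad. Let go, it eases back until about 2 degrees of squeeze are left, and stays.
- valve: Stop valve under the bar handle: round brass bonnet, 38 mm across, 14 mm tall, fixed on the block; origin at the centre of its underside, z up. Its yaw does not tell where the seat inside is met. The handle bears on the seat with about 1.7 N per degree turned past first touch (0.11 N m of push-back at 5 degrees, 0.23 N m at 10), and 3.7 N once it has been let go and eased back.
- block: Aluminium manifold block fixed on the bench, 150 (x) by 340 (y) by 60 mm tall; origin at the centre of its underside. On top stand six black-plastic controls on brass bonnets, in two rows 60 mm apart both ways (x = -30, +30; y = -95, -35, +25 mm): the bar handle, in any of the six places, and five round trimmers. The vent button is at x = 0, y = +105 mm.
- vent_top (a point): Centre of the top face of the vent push button: black round cap 28 mm across in a dark steel housing near the end of the block's top, 80 mm beyond the last column of knobs; pressed straight down; z up.
- vent (a joint): Travel of the vent button in m: 0 = out, 0.006 = fully in (sprung, about 5 N when fully in; comes back out when let go).
- mug: Blue ceramic mug, 80 mm across, 92 mm tall, with a handle, standing loose on the bench beside the block; origin at the centre of its underside. Bystander.
- spanner: Steel spanner 180 mm long lying loose on the bench beside the block; origin at its underside. Bystander.
- bolt_tray: White open tray, 80 x 100 x 45 mm, loose on the bench beside the block; origin at the centre of its underside. Bystander.
- trim1: Round ribbed black trimmer knob, about 32 mm across, 40 mm tall, on a brass bonnet 14 mm tall; its top is level with the bar handle's; origin at the centre of the bonnet's underside, on the block's top, z up. Already set: not to be touched.
- trim2: Round ribbed black trimmer knob, about 32 mm across, 40 mm tall, on a brass bonnet 14 mm tall; its top is level with the bar handle's; origin at the centre of the bonnet's underside, on the block's top, z up. Already set: not to be touched.
- trim3: Round ribbed black trimmer knob, about 32 mm across, 40 mm tall, on a brass bonnet 14 mm tall; its top is level with the bar handle's; origin at the centre of the bonnet's underside, on the block's top, z up. Already set: not to be touched.
- trim4: Round ribbed black trimmer knob, about 32 mm across, 40 mm tall, on a brass bonnet 14 mm tall; its top is level with the bar handle's; origin at the centre of the bonnet's underside, on the block's top, z up. Already set: not to be touched.
- trim5: Round ribbed black trimmer knob, about 32 mm across, 40 mm tall, on a brass bonnet 14 mm tall; its top is level with the bar handle's; origin at the centre of the bonnet's underside, on the block's top, z up. Already set: not to be touched.

How it is judged (in metres and radians):
On the way, in this order (a step that is already met when the one before it is completed fails the run):
1. the bar handle bears on its seat, nipped up but not strained (seat force 3 to 17 N), for a moment (contact force between handle and valve between 3 and 17 N), for 0.4 s.
2. the vent button is held fully in (5 mm or more) for most of a second (value of joint vent above 0.005 m), for 0.7 s.
At the end, for the whole second after the job is handed in: The handle is let go and still bears on its seat (1 to 17 N; left alone after nipping it keeps about 3.7 N), and the vent button is out again (within 1 mm) (contact force between handle and valve between 1 and 17 N and value of joint vent below 0.001 m); the robot touches nothing.
It fails at once if the handle is forced: it bears on its seat with more than 18.5 N (about 11 degrees past first touch) (contact force between handle and valve above 18.5 N).
It fails at once if a trimmer knob is brushed (more than 1 N) ((contact force between trim1 and the fingers above 1 N or contact force between trim1 and the arm above 1 N) or (contact force between trim2 and the fingers above 1 N or contact force between trim2 and the arm above 1 N) or (contact force between trim3 and the fingers above 1 N or contact force between trim3 and the arm above 1 N) or (contact force between trim4 and the fingers above 1 N or contact force between trim4 and the arm above 1 N) or (contact force between trim5 and the fingers above 1 N or contact force between trim5 and the arm above 1 N)).
It fails at once if the block or its vent button is pressed with more than 25 N (contact force between block and the fingers above 25 N or contact force between block and the arm above 25 N).
It fails at once if the mug, spanner or tray is shifted by more than 15 mm (distance of any of mug, spanner, bolt_tray from where it was at the start of the episode above 0.015 m).
It also fails if it takes over 70 s, if anything falls off the work surface, if the arm or the gripper's body presses on something with over 40 N, if the wrist force passes 120 N, or if a joint passes its speed limit or range.

ROBOT

A 7-joint arm with a two-finger parallel gripper is mounted at the origin on the work surface. World frame = base frame: x ahead of the robot, y to its left, z up, the work surface at z = 0. Lengths are in mm, angles in rad, forces in N, time in s.
With the tool pointing down it reaches from about 400 to 875 mm from the base axis. Payload 4.4 kg.
Tool frame: the origin (TCP) lies at the very end of the fingers, on their centre line; the grasp point (between the pads) lies ctrl.grip_depth behind it (ctrl.grip_depth is the distance from the TCP to the grasp point, in mm); y points along the fingers, x is the direction in which the jaws open and shut, and the axes are right-handed (so a half turn about y gives the same grasp; the last joint's range is limited). The gripper opens to 85 mm and grips with 20 to 120 N. Pads are 22 mm wide; open, the fingers measure 114 mm over their backs; the gripper's body (76 mm by 85 mm) begins 54 mm behind the grasp point. The pads swing forward as they close: fully open they stand 13 mm farther back than shut.
Start: joints at [-1.373, 0.628, 0.038, 1.517, -0.027, 0.996, -0.02], TCP at [169.463, 627.535, 231.313] pointing down, gripper open.
Joint ranges: [-3.06, 3.06], [-0.37, 2.12], [-1.25, 1.32], [0.18, 2.47], [-1.1, 4.24], [0.23, 1.98], [-2.94, 2.94]. Speed limits (rad/s): [2.57, 2.57, 3.14, 3.14, 3.14, 3.14, 3.14].

INTERFACE

Orientations are given as [roll, pitch, yaw] about the fixed x, y, z axes, in that order (R = Rz(yaw) Ry(pitch) Rx(roll)).
In Python, from cell import ctrl gives the robot as it stands.
- The arm moves only by the tool apply_moves, never from a script. Its argument "motion" is a list of rows, each a list of 5 numbers: the shift along the tool's x, y, z in cm, then the turn about the tool's y in rad, then the finger opening in cm, from 0 to 8.54. In form: [[tx, ty, tz, roll, hand], ...]. A call has 1 to 20 rows; each row is the pose to reach, as a shift and turn from the pose commanded when the call began, along the tool's axes at that moment; what a row does not reach only later rows make up. A row lasts 1/8 s, in which the tool goes at most 62.5 mm and 10.7 degrees, less where a joint would pass 70% of its speed; a pose out of reach is approached as far as the arm can. A call with a gripper value outside its range is refused whole. The fingers move at their own pace and stop on an object; the grip force is fixed at half the most. Time passes only in rows, so rows that repeat a pose let the fingers close. It gives the time, the measured TCP pose, the force and the opening at its end, in the units of the state.
- ctrl.read_state(): the state, without advancing time (a new reading comes with each control period).
- ctrl.get_image(name): name is "scene" or "top" or "wrist"; returns a dict with "image" (400x640x3 uint8, red, green, blue), "vfov" (degrees; the focal length in pixels is half the picture's height over the tangent of half this angle, whatever the lens; pixels are square), "cx", "cy" (the principal point, pixels), "k1" (the pictures are not rectified: a ray, as slopes to the right and down, at radius r is drawn at 1 + k1 r^2 times it, then the intrinsics apply), "extrinsics" (4x4, takes a point from world to camera coordinates); the wrist camera has in their place "tool_from_camera" (4x4, takes a point from camera to tool coordinates, whose origin is the TCP and whose axes are the tool frame's). Camera axes: x right, y up, looking along -z (the intrinsics and any distortion apply to the point x, -y, -z); pixel columns grow to the right and rows downward; lengths in mm; the calibration is good to about 2 mm. A picture is of the moment at which its call begins: read the wrist's pose just before it. There is no depth.
- ctrl.finish_job(): hands the job in, once; it reports no verdict.
Trained networks look in a picture, given as the dict that the camera call returned (one of the last four; its "shot" number tells which), for a name from the list of things; names that differ only in an ending like _2 or _b are one class to them, and where a whole thing is asked for, a point or a joint stands for the part that bears it (a point fixed in the world has none). Each returns a list of dicts, best first, with "confidence" (0 to 1); they miss things now and then, are a little off and sometimes report something else, mostly with a low value. They report only what shows in the picture. A call takes as long as a camera call.
- ctrl.search_frame(picture, query): "location" ([x, y, z] in mm, in world coordinates, good to about 4 mm: the middle of the surface that is visible of it).
- ctrl.mark_of(picture, query): "location" ([x, y, z] in mm, in world coordinates, good to about 4 mm: a listed point, or the origin of a listed thing).
The state is a dict: "clock": time; "qpos": joint angles; "qd": joint speeds; "tau": joint torques, N m; "eef_pos": TCP position; "tool_rot": TCP orientation; "force": force on the tool from outside, world axes, zero at the start; "torque": the same for the moment, N m; "width": finger opening in mm.
Only numpy, scipy, OpenCV 4.12 (cv2) and the standard library are available. Lean on these libraries where they do the work, as an engineer would, in place of code of your own. Each camera call takes 0.05 s, during which the arm holds its last target.

## Working session

There is one attempt and no reset: what is moved stays moved. The work goes in short steps, Python scripts to look and compute and a tool call to move; the robot and the scene stay as the last step left them, time stands still between calls to the robot, and variables do not carry over. Pictures are saved under pics/ and viewed, and the job is handed in when it is done.

Besides the shell and the picture viewer there is one more tool, called after ">>>" as a command line: name --pt "numbers of a row" for each row, then --argument value for the rest. apply_moves: Moves the arm, as the interface text tells. Its arguments: {"type":"object","properties":{"motion":{"type":"array","items":{"type":"array","items":{"type":"number"}}}},"required":["motion"]}

```bash
ls; mkdir -p pics
python3 - <<'E'
from cell import ctrl
import cv2,pickle
s=ctrl.read_state()
for k,v in s.items(): print(k,v)
print(ctrl.grip_depth)
for n in ["scene","top","wrist"]:
    d=ctrl.get_image(n)
    cv2.imwrite(f"pics/{n}0.png",d["image"][:,:,::-1])
    print(n,{k:v for k,v in d.items() if k!="image"})
    for q in ["handle_grip","vent_top","block"]:
        print(q,ctrl.mark_of(d,q)[:3])
E
```

```text
pics
clock 0.0
qpos [-1.37276545  0.62937498  0.03845038  1.51837087 -0.02698902  0.99629389
 -0.02002069]
qd [ 0.00122602 -0.00061361 -0.00039363  0.00058733  0.00089089  0.00065831
  0.00173503]
tau [ 5.15475858e-04 -5.63413775e+01  1.22641649e+00 -1.93442345e+01
  1.10007939e-02  1.05906386e-02  1.24755939e-06]
eef_pos [169.32386356 626.90752331 230.36962988]
tool_rot [-1.57083758  0.00192835  1.30694382]
force [ 0.39869893 -0.34994992 -0.2950643 ]
torque [-0.01420754 -0.00283691  0.05105007]
width 85.54509455978044
18.700000000000003
scene {'vfov': 52.18615912017742, 'cx': 318.64375040489557, 'cy': 200.86484158079216, 'k1': 0.011119752699373903, 'extrinsics': array([[-8.55003537e-01,  5.18447579e-01,  1.34558621e-02,
         4.56312102e+02],
       [-4.20978055e-01, -7.08946432e-01,  5.65837816e-01,
         1.70790600e+02],
       [ 3.02896731e-01,  4.78128711e-01,  8.24406760e-01,
        -1.30270124e+03],
       [ 0.00000000e+00,  0.00000000e+00,  0.00000000e+00,
         1.00000000e+00]]), 'shot': 1}
handle_grip [{'location': [574.3, 67.9, 105.1], 'confidence': 0.77}]
vent_t
[... 729 characters left out ...]
tion': [573.8, 68.2, 104.5], 'confidence': 0.54}]
vent_top [{'location': [622.3, 144.2, 83.8], 'confidence': 0.41}]
block [{'location': [599.2, 36.6, 1.9], 'confidence': 0.71}]
wrist {'vfov': 65.02748559887362, 'cx': 315.23987780918907, 'cy': 199.52648705777756, 'k1': -0.056347816230113736, 'tool_from_camera': array([[ 9.99999275e-01, -5.79314292e-04,  1.05554227e-03,
        -1.38876707e+00],
       [ 1.17687085e-03,  2.84999502e-01, -9.58526942e-01,
        -1.42484058e+02],
       [ 2.54459334e-04,  9.58527490e-01,  2.84999977e-01,
         7.36724192e+01],
       [ 0.00000000e+00,  0.00000000e+00,  0.00000000e+00,
         1.00000000e+00]]), 'shot': 3}
handle_grip []
vent_top []
block []
```

View pics/top0.png

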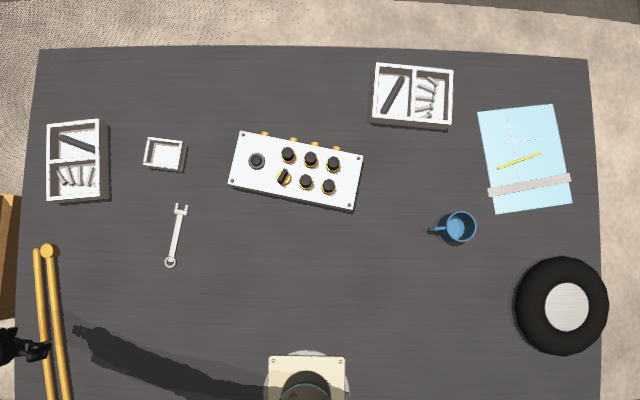

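View pics/scene0.png

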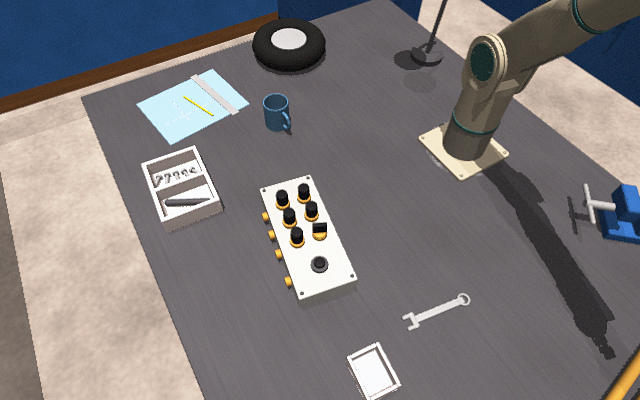

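View pics/wrist0.png

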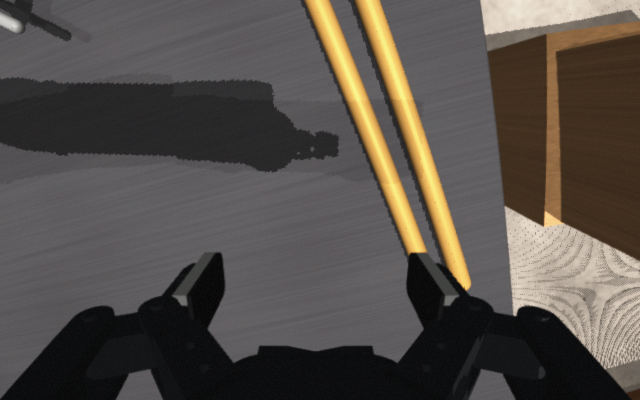

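>>> apply_moves --pt "-21 0 -26 0.2 8" --pt "-43.4 0 -53.6 0.39 8" --pt "-43.4 0 -53.6 0.39 8" --pt "-43.4 0 -53.6 0.39 8" --pt "-43.4 0 -53.6 0.39 8" --pt "-43.4 0 -53.6 0.39 8" --pt "-43.4 0 -53.6 0.39 8" --pt "-43.4 0 -53.6 0.39 8" --pt "-43.4 0 -53.6 0.39 8" --pt "-43.4 0 -53.6 0.39 8" --pt "-43.4 0 -53.6 0.39 8" --pt "-43.4 0 -53.6 0.39 8" --pt "-43.4 0 -53.6 0.39 8" --pt "-43.4 0 -53.6 0.39 8" --pt "-43.4 0 -53.6 0.39 8" --pt "-43.4 0 -53.6 0.39 8" --pt "-43.4 0 -53.6 0.39 8"

```text
clock: 2.72
eef_pos: [573.6, 69.2, 231.4]
tool_rot: [-1.571, -0.0, 0.918]
force: [-0.8, -0.1, -0.6]
width: 80.1
```

```bash
cat > h.py <<'E'
from cell import ctrl
import cv2, numpy as np
from scipy.spatial.transform import Rotation as Ro
def T_tool(s):
    T=np.eye(4);T[:3,:3]=Ro.from_euler('xyz',s['tool_rot']).as_matrix();T[:3,3]=s['eef_pos'];return T
def cam(d,s=None):
    if 'extrinsics' in d: return np.linalg.inv(d['extrinsics'])
    return T_tool(s)@d['tool_from_camera']
def pix2plane(d,uv,z,s=None):
    f=200/np.tan(np.radians(d['vfov'])/2); K=np.array([[f,0,d['cx']],[0,f,d['cy']],[0,0,1.]])
    p=cv2.undistortPoints(np.array(uv,float).reshape(-1,1,2),K,np.array([d['k1'],0,0,0.])).reshape(-1,2)
    C=cam(d,s); r=np.c_[p[:,0],-p[:,1],-np.ones(len(p))]@C[:3,:3].T; o=C[:3,3]
    return o+r*((np.asarray(z)-o[2])/r[:,2])[:,None]
def project(d,P,s=None):
    f=200/np.tan(np.radians(d['vfov'])/2)
    c=np.c_[np.array(P,float).reshape(-1,3),np.ones(np.size(P)//3)]@np.linalg.inv(cam(d,s)).T
    a=np.c_[c[:,0],-c[:,1]]/(-c[:,2:3]); a=a*(1+d['k1']*(a**2).sum(1,keepdims=True))
    return a*f+[d['cx'],d['cy']]
E
python3 - <<'E'
from h import *
import pickle
s=ctrl.read_state()
d=ctrl.get_image("wrist"); pickle.dump((s,d),open('w1.pkl','wb'))
cv2.imwrite("pics/w1.png",d["image"][:,:,::-1])
for q in ["handle_grip","handle","vent_top","block","trim1"]: print(q,ctrl.mark_of(d,q)[:6])
print(s['qpos'])
for i in range(6):
    ctrl.get_image("top"); s=ctrl.read_state(); print(np.round(s['torque'],3),np.round(s['force'],2),np.round(s['eef_pos'],1),s['tool_rot'][2])
E
```

```text
handle_grip [{'location': [575.1, 68.0, 105.7], 'confidence': 0.57}]
handle [{'location': [575.5, 68.3, 73.4], 'confidence': 0.9}]
vent_top [{'location': [619.8, 143.3, 82.1], 'confidence': 0.96}]
block [{'location': [599.2, 35.4, 2.7], 'confidence': 0.93}, {'location': [621.9, 141.5, 81.6], 'confidence': 0.59}]
trim1 [{'location': [549.4, -45.1, 64.0], 'confidence': 0.91}, {'location': [608.2, -58.0, 56.7], 'confidence': 0.88}, {'location': [632.4, 57.3, 60.4], 'confidence': 0.84}, {'location': [617.3, 0.5, 58.8], 'confidence': 0.82}, {'location': [562.4, 8.4, 59.5], 'confidence': 0.57}, {'location': [619.0, 143.2, 78.1], 'confidence': 0.51}]
[-0.28418225  0.52865977  0.17743893  1.72830461 -0.1144686   0.8946412
  0.85899607]
[-0.034 -0.015 -0.031] [ 0.24  0.47 -0.63] [573.8  68.7 231.3] 0.9168310596318177
[ 0.046 -0.014  0.008] [-0.59 -0.02  0.06] [573.7  68.7 231.3] 0.9168710053653627
[-0.004  0.031 -0.025] [0.57 0.93 1.25] [573.8  68.7 231.3] 0.9168492985542779
[ 0.001 -0.024  0.048] [-0.47 -0.18  0.44] [573.7  68.7 231.3] 0.9168960694932835
[ 0.043  0.033 -0.001] [-0.12  0.43  0.4 ] [573.8  68.7 231.3] 0.9168987023675771
[ 0.073 -0.029  0.025] [-0.67 -0.94  0.19] [573.7  68.8 231.2] 0.9169341921702039
```

View pics/w1.png

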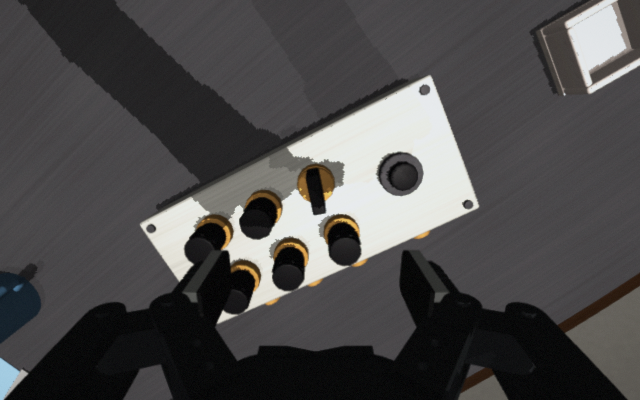

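Run:
```python
from h import *
import pickle
s,d=pickle.load(open('w1.pkl','rb'))
im=d['image'][150:230,270:370,::-1]
im=cv2.convertScaleAbs(im,alpha=2.0,beta=20)
cv2.imwrite('pics/w1c.png',cv2.resize(im,None,fx=7,fy=7,interpolation=cv2.INTER_CUBIC))
# block screws
```

```text
(no output)
```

View pics/w1c.png

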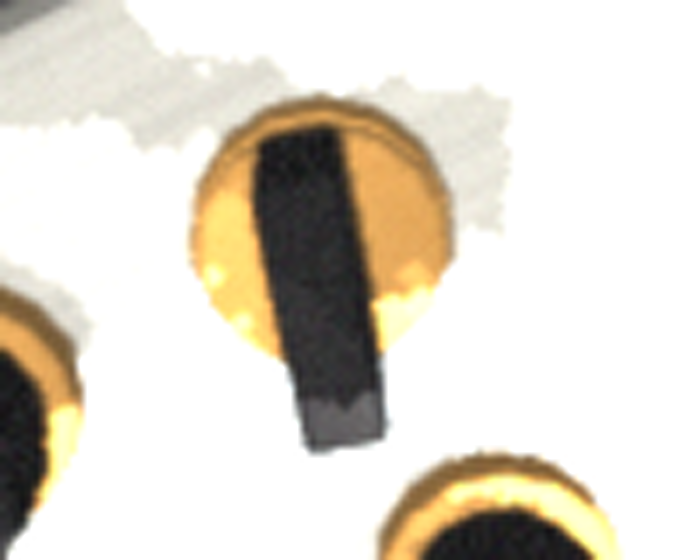

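Run:
```python
from h import *
import pickle
from scipy.optimize import least_squares
s,d=pickle.load(open('w1.pkl','rb'))
pc=np.array([[308,452],[385,437],[262,140],[335,128]],float)/7-0.43+[270,150]
# tool axes in world
T=T_tool(s); tz=T[:3,2]; tx=T[:3,0]
def pts(p):
    x,y,a=p; u=np.array([np.cos(a),np.sin(a)]); v=np.array([-u[1],u[0]])
    # u ~ +tool z (image up); v: left of u as seen from above
    c=np.array([x,y]); L,W=18,6
    # image as seen from above? right of u = -v
    return np.array([[*(c-L*u+W*v),114],[*(c-L*u-W*v),114],[*(c+L*u+W*v),80],[*(c+L*u-W*v),80]])
a0=np.arctan2(tz[1],tz[0])
r=least_squares(lambda p:(project(d,pts(p),s)-pc).ravel(),[574,68,a0])
print(r.x,r.fun.round(2),'u yaw',r.x[2],'tool z yaw',a0)
# flange ellipse centre: fit flange outline
fl=np.array([[190,235],[455,235],[322,97]])/7-0.43+[270,150]
print(pix2plane(d,fl[:2],[77,77],s).round(1))
# vent/block: detections via known layout
for q in [(r.x[0],r.x[1],80),(575.3,68.2,80)]: print(project(d,[q],s),(project(d,[q],s)-[270,150]+.43)*7)
# all detected -> block fit
loc={(-30,-95):(549.4,-45.1),(30,-95):(608.2,-58),(30,25):(632.4,57.3),(30,-35):(617.3,.5),(-30,-35):(562.4,8.4),(-30,25):(575.3,68.2),(0,105):(620,143.2)}
A=np.array(list(loc));B=np.array(list(loc.values()))
f=lambda p:(np.c_[p[0]+A[:,0]*np.cos(p[2])-A[:,1]*np.sin(p[2]),p[1]+A[:,0]*np.sin(p[2])+A[:,1]*np.cos(p[2])])
r2=least_squares(lambda p:(f(p)-B).ravel(),[598,38,-.22]);print(r2.x,f(r2.x).round(1),'\n',(f(r2.x)-B).round(1))
```

```text
[572.74981787  67.63598723   2.67652776] [-0.99  1.48  1.47  1.21 -1.26 -1.07  0.73 -1.69] u yaw 2.676527758368275 tool z yaw 2.4885308128370562
[[560.4  54.1  77. ]
 [582.8  83.3  77. ]]
[[315.48191334 185.42855911]] [[321.3833934  251.00991376]]
[[317.54895323 187.12110687]] [[335.85267264 262.85774807]]
[ 5.98092059e+02  3.96064177e+01 -2.07625803e-01] [[549.2 -47.2]
 [607.9 -59.5]
 [632.6  57.9]
 [620.2  -0.8]
 [561.5  11.5]
 [573.9  70.3]
 [619.7 142.4]] 
 [[-0.2 -2.1]
 [-0.3 -1.5]
 [ 0.2  0.6]
 [ 2.9 -1.3]
 [-0.9  3.1]
 [-1.4  2.1]
 [-0.3 -0.8]]
```

>>> apply_moves --pt "0 2.5 0 -0.1 6" --pt "0 5 0 -0.19 4.5" --pt "0 5 0 -0.19 4.5" --pt "0 5 0 -0.19 4.5" --pt "0 5 0 -0.19 4.5"

```text
clock: 3.95
eef_pos: [574.6, 68.9, 182.5]
tool_rot: [-1.573, -0.001, 1.106]
force: [-0.2, -0.4, 1.0]
width: 44.8
```

Run:
```python
from h import *
import pickle
s=ctrl.read_state()
d=ctrl.get_image("wrist"); pickle.dump((s,d),open('w2.pkl','wb'))
cv2.imwrite("pics/w2.png",d["image"][:,:,::-1])
for q in ["handle_grip","handle"]: print(q,ctrl.mark_of(d,q)[:6])
print(s['eef_pos'],s['tool_rot'])
uv=project(d,[[573,68.3,102]],s)[0].astype(int); print(uv)
im=d['image'][max(0,uv[1]-60):uv[1]+60,uv[0]-60:uv[0]+60,::-1]
im=cv2.convertScaleAbs(im,alpha=2.0,beta=20)
cv2.imwrite('pics/w2c.png',cv2.resize(im,None,fx=5,fy=5,interpolation=cv2.INTER_CUBIC))
```

```text
handle_grip [{'location': [573.6, 67.6, 102.3], 'confidence': 0.73}]
handle [{'location': [578.9, 66.2, 71.6], 'confidence': 0.92}, {'location': [620.3, 0.9, 62.6], 'confidence': 0.44}]
[574.57512935  68.85721301 182.4521776 ] [-1.57260188e+00 -1.18620094e-03  1.10611507e+00]
[315 206]
```

View pics/w2.png

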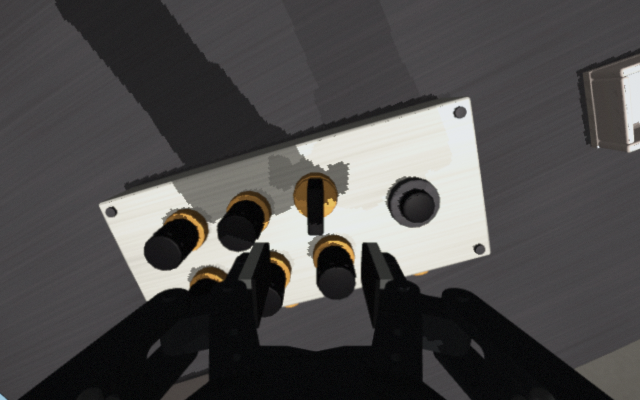

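View pics/w2c.png

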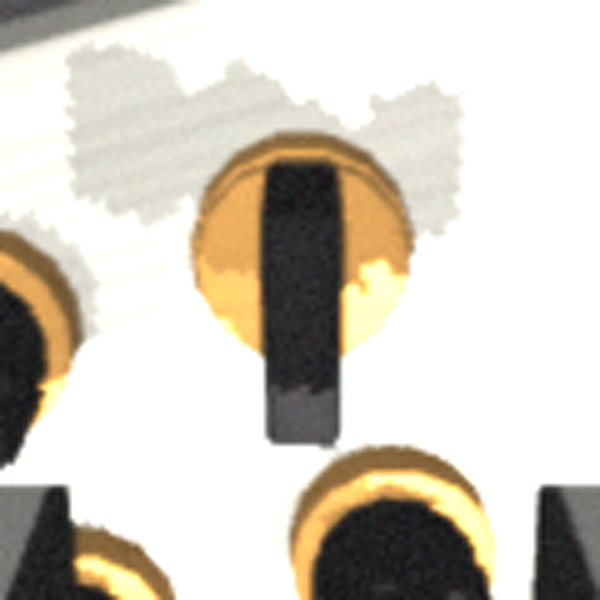

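Run:
```python
from h import *
import pickle
s,d=pickle.load(open('w2.pkl','rb'))
o=np.array([315-60,206-60]); c=lambda p:np.array(p,float)/5-.4+o
T=T_tool(s); Ti=np.linalg.inv(T)
def tool(uv,z):
    P=pix2plane(d,c(uv),np.full(len(uv),z),s); return (np.c_[P,np.ones(len(P))]@Ti.T)[:,:3].round(1),P.round(1)
print('near top corners',tool([[267,440],[340,440]],114))
print('far base corners',tool([[264,165],[339,165]],80))
print('flange L/R',tool([[194,255],[412,255]],79), 'flange top/bottom z80', tool([[302,148],[302,366]],80))
print('axis at 80',(project(d,[[*s['eef_pos'][:2],80]],s)[0]-o+.4)*5)
```

```text
near top corners (array([[ -7.1,  68.5, -15.2],
       [  3.5,  68.5, -15.2]]), array([[585.1,  55.7, 114. ],
       [589.9,  65.2, 114. ]]))
far base corners (array([[ -8.1, 102.4,  17.9],
       [  3.9, 102.4,  17.9]]), array([[555.1,  69.7,  80. ],
       [560.5,  80.4,  80. ]]))
flange L/R (array([[-19.7, 103.4,   2.7],
       [ 15.9, 103.5,   2.7]]), array([[563.6,  52.5,  79. ],
       [579.5,  84.3,  79. ]])) flange top/bottom z80 (array([[ -2.1, 102.4,  20.7],
       [ -2.1, 102.5, -16.2]]), array([[555.4,  76.3,  80. ],
       [588.4,  59.8,  80. ]]))
axis at 80 [313.84107698 271.37838865]
```

>>> apply_moves --pt "-0.18 1 0.1 0 2.8" --pt "-0.18 3 0.1 0 2.8" --pt "-0.18 5 0.1 0 2.8" --pt "-0.18 6 0.1 0 2.8" --pt "-0.18 6 0.1 0 2.8" --pt "-0.18 6 0.1 0 2.8"

```text
clock: 4.85
eef_pos: [572.5, 67.6, 121.8]
tool_rot: [-1.572, -0.001, 1.107]
force: [-0.4, -0.1, 0.2]
width: 27.9
```

Run:
```python
from h import *
import pickle
s=ctrl.read_state()
d=ctrl.get_image("wrist"); pickle.dump((s,d),open('w3.pkl','wb'))
cv2.imwrite("pics/w3.png",d["image"][:,:,::-1])
d2=ctrl.get_image("scene")
cv2.imwrite("pics/s3.png",cv2.resize(d2["image"][130:310,220:420,::-1],None,fx=3,fy=3,interpolation=cv2.INTER_CUBIC))
print(ctrl.mark_of(d2,"handle_grip"))
s=ctrl.read_state();print(s['eef_pos'],s['tool_rot'],s['width'])
```

```text
[{'location': [573.6, 67.3, 103.3], 'confidence': 0.47}]
[572.51844043  67.65018225 121.97491497] [-1.57182742e+00 -7.53828021e-04  1.10686460e+00] 27.81221671470728
```

View pics/w3.png

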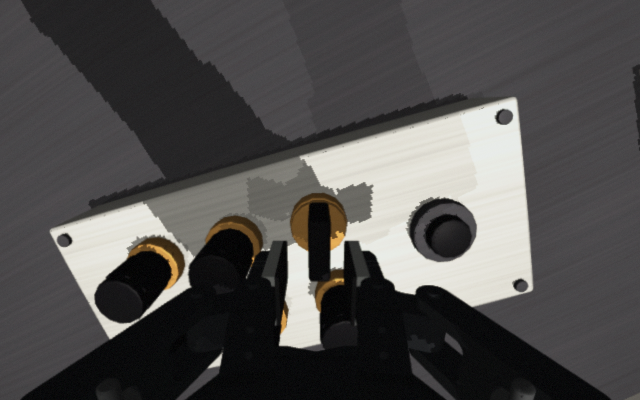

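View pics/s3.png

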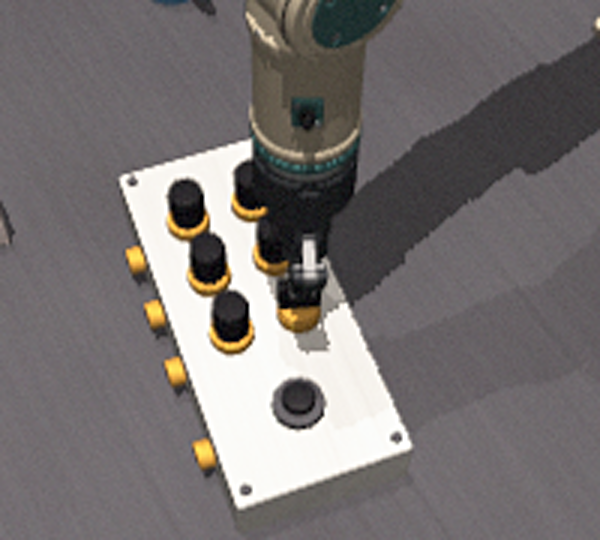

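Run:
```python
from h import *
import pickle
s,d=pickle.load(open('w3.pkl','rb'))
im=cv2.convertScaleAbs(d['image'][180:360,220:420,::-1],alpha=2.5,beta=20)
cv2.imwrite('pics/w3c.png',cv2.resize(im,None,fx=4,fy=4,interpolation=cv2.INTER_CUBIC))
T=T_tool(s); Ti=np.linalg.inv(T)
P=pix2plane(d,[[308,280],[331,280]],[114,114],s); print((np.c_[P,[1,1]]@Ti.T)[:,:3].round(1))
```

```text
[[ -5.7   7.8 -17. ]
 [  6.8   7.8 -17. ]]
```

View pics/w3c.png

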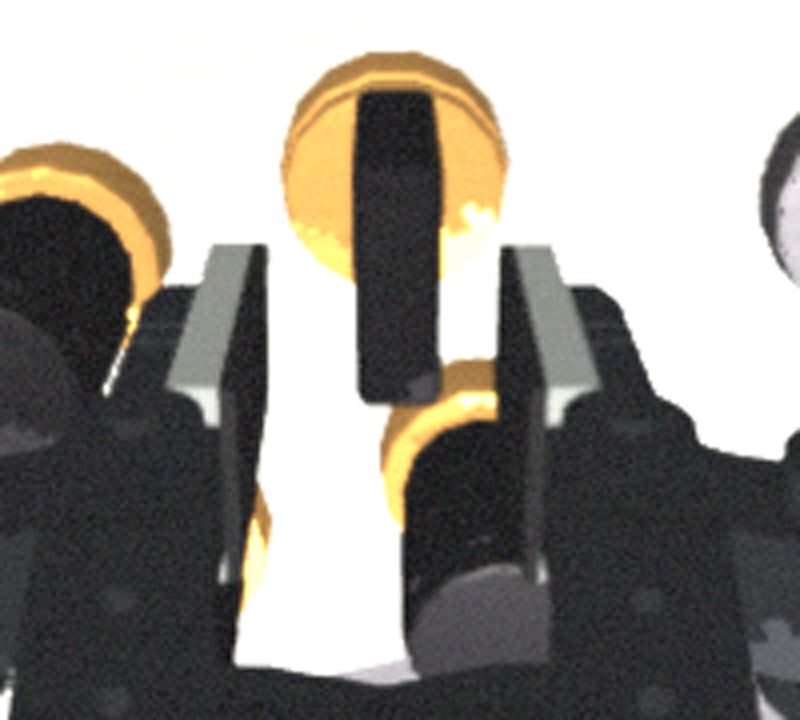

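>>> apply_moves --pt "0.05 1 0.05 0 2.8" --pt "0.05 2 0.05 0 2.8" --pt "0.05 3 0.05 0 2.8" --pt "0.05 3.5 0.05 0 2.8" --pt "0.05 3.5 0.05 0 2.8" --pt "0.05 3.5 0.05 0 2.8"

```text
clock: 5.75
eef_pos: [572.1, 68.3, 86.4]
tool_rot: [-1.571, -0.0, 1.107]
force: [-0.4, -0.2, 0.8]
width: 28.0
```

```bash
cat >> h.py <<'E'
def avg(n=8):
    F=[];M=[]
    for i in range(n):
        ctrl.get_image("wrist") ; s=ctrl.read_state(); F.append(s['force']);M.append(s['torque'])
    print('clk',round(s['clock'],2),'pos',np.round(s['eef_pos'],2),'rot',np.round(s['tool_rot'],4),'w',round(s['width'],2),'F',np.mean(F,0).round(2),'M',np.mean(M,0).round(4),'se',(np.std(M,0)/np.sqrt(n)).round(4))
    return s
E
python3 - <<'E'
from h import *
s=avg(8); d=ctrl.get_image("wrist"); cv2.imwrite("pics/w4.png",d["image"][:,:,::-1])
E
```

```text
clk 6.15 pos [571.9   68.3   86.42] rot [-1.571e+00 -2.000e-04  1.107e+00] w 28.1 F [ 0.43  0.26 -0.17] M [-0.0006 -0.0229  0.02  ] se [0.0117 0.0053 0.0077]
```

View pics/w4.png

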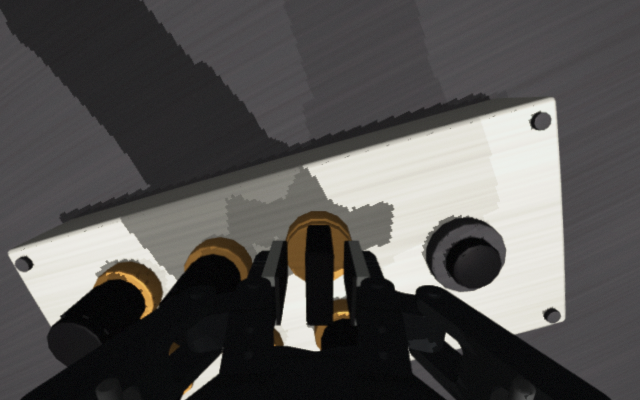

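>>> apply_moves --pt "0 0 0 0 1.6" --pt "0 0 0 0 0.8" --pt "0 0 0 0 0.8" --pt "0 0 0 0 0.8" --pt "0 0 0 0 0.8"

```text
clock: 6.82
eef_pos: [572.6, 69.6, 86.6]
tool_rot: [-1.572, -0.002, 1.108]
force: [1.9, 5.0, 0.6]
width: 10.9
```

Run:
```python
from h import *
s=avg(8); print(s['qpos'].round(3)) if hasattr(s['qpos'],'round') else print(s['qpos'])
```

```text
clk 7.22 pos [572.56  69.61  86.58] rot [-1.5715 -0.0021  1.1078] w 11.15 F [1.91 4.85 1.22] M [ 1.0081 -0.3228 -0.0113] se [0.0088 0.0052 0.0134]
[-0.225  0.721  0.088  1.851 -0.109  0.573  1.041]
```

>>> apply_moves --pt "0.13 0 0 0 0.8" --pt "0.13 0 0 0.03 0.8" --pt "0.13 0 0 0.07 0.8" --pt "0.13 0 0 0.1 0.8" --pt "0.13 0 0 0.1 0.8"

```text
clock: 7.85
eef_pos: [572.6, 69.9, 86.5]
tool_rot: [-1.571, -0.001, 1.006]
force: [1.6, 3.7, 5.3]
width: 10.6
```

```bash
python3 -c "
from h import *
avg(8)"
```

```text
clk 8.25 pos [572.62  69.85  86.52] rot [-1.5709e+00 -7.0000e-04  1.0059e+00] w 10.43 F [0.82 4.42 5.07] M [ 0.9285 -0.1187 -0.0438] se [0.0078 0.0088 0.0082]
```

Run:
```python
from h import *
s=avg(3); d=ctrl.get_image("wrist"); im=cv2.convertScaleAbs(d['image'][180:360,220:420,::-1],alpha=2.5,beta=20)
cv2.imwrite('pics/w5c.png',cv2.resize(im,None,fx=4,fy=4,interpolation=cv2.INTER_CUBIC))
```

```text
clk 8.4 pos [572.66  69.83  86.56] rot [-1.571e+00 -7.000e-04  1.006e+00] w 10.83 F [0.54 3.82 5.39] M [ 0.8931 -0.1153 -0.0268] se [0.0129 0.012  0.028 ]
```

View pics/w5c.png

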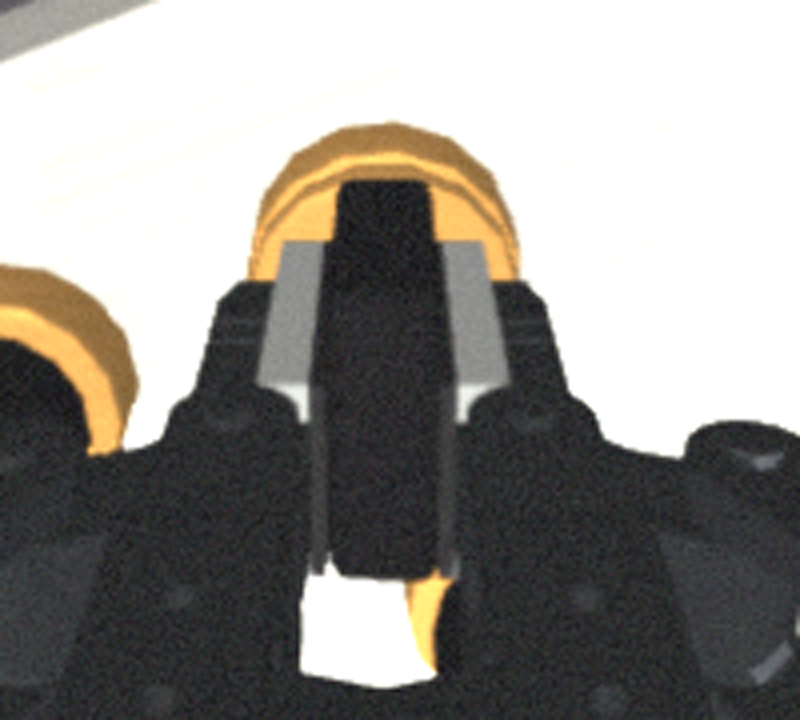

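>>> apply_moves --pt "0 0 0 0.04 0.8" --pt "0 0 0 0.08 0.8" --pt "0 0 0 0.08 0.8"

```text
clock: 8.82
eef_pos: [572.8, 70.0, 86.6]
tool_rot: [-1.571, -0.001, 0.926]
force: [1.5, 4.9, 5.0]
width: 11.5
```

```bash
python3 -c "
from h import *
avg(6)"
```

```text
clk 9.12 pos [572.73  69.97  86.55] rot [-1.571e+00 -9.000e-04  9.261e-01] w 10.99 F [1.17 5.12 4.93] M [ 0.9789 -0.1755 -0.028 ] se [0.0116 0.0095 0.0166]
```

>>> apply_moves --pt "0 0 0 0.04 0.8" --pt "0 0 0 0.07 0.8" --pt "0 0 0 0.07 0.8"

```text
clock: 9.5
eef_pos: [572.8, 70.1, 86.6]
tool_rot: [-1.571, -0.001, 0.856]
force: [0.9, 5.1, 4.7]
width: 10.8
```

```bash
python3 -c "
from h import *
avg(6)"
```

```text
clk 9.8 pos [572.85  70.1   86.55] rot [-1.571e+00 -1.200e-03  8.562e-01] w 10.98 F [1.25 5.52 5.  ] M [ 1.0151 -0.1865 -0.0484] se [0.0075 0.0119 0.0072]
```

>>> apply_moves --pt "0 0 0 0.04 0.8" --pt "0 0 0 0.07 0.8" --pt "0 0 0 0.07 0.8"

```text
clock: 10.18
eef_pos: [573.0, 70.2, 86.6]
tool_rot: [-1.571, -0.001, 0.786]
force: [1.4, 5.1, 5.6]
width: 11.1
```

```bash
python3 -c "
from h import *
avg(6)"
```

```text
clk 10.47 pos [572.92  70.21  86.55] rot [-1.5709e+00 -1.4000e-03  7.8620e-01] w 11.11 F [1.47 5.68 4.54] M [ 1.0872 -0.2206 -0.0335] se [0.0121 0.0088 0.0128]
```

>>> apply_moves --pt "0 0 0 0.04 0.8" --pt "0 0 0 0.07 0.8" --pt "0 0 0 0.07 0.8"

```text
clock: 10.85
eef_pos: [573.1, 70.3, 86.6]
tool_rot: [-1.571, -0.002, 0.716]
force: [2.0, 5.5, 4.6]
width: 10.9
```

```bash
python3 -c "
from h import *
avg(6)"
```

```text
clk 11.15 pos [573.06  70.36  86.58] rot [-1.5708 -0.0017  0.7164] w 10.85 F [1.92 5.38 4.24] M [ 1.1048 -0.2813 -0.0277] se [0.0152 0.0138 0.0133]
```

>>> apply_moves --pt "0 0 0 0.04 0.8" --pt "0 0 0 0.07 0.8" --pt "0 0 0 0.07 0.8"

```text
clock: 11.52
eef_pos: [573.2, 70.5, 86.6]
tool_rot: [-1.571, -0.002, 0.646]
force: [2.1, 5.8, 2.8]
width: 11.1
```

```bash
python3 -c "
from h import *
s=avg(6);print(s['tau'])"
```

```text
clk 11.82 pos [573.18  70.41  86.55] rot [-1.5707 -0.0019  0.6463] w 11.07 F [1.85 5.6  3.71] M [ 1.1806 -0.3438 -0.0538] se [0.0086 0.0139 0.0106]
[ 3.12336490e+00 -5.06970692e+01  6.74331620e+00 -9.61314797e+00
  1.10791974e+00  4.54787174e-01  3.58187186e-02]
```

```bash
cat >> h.py <<'E'
def mon(n=6):
    F=[];M=[];t=[]
    for i in range(n):
        ctrl.get_image("wrist") ; s=ctrl.read_state(); F.append(s['force']);M.append(s['torque']);t.append(s['tau'][6])
    print('clk',round(s['clock'],2),'yaw',round(s['tool_rot'][2],4),'pos',np.round(s['eef_pos'],1),'F',np.mean(F,0).round(1),'Mz',np.mean(M,0)[2].round(3),'+-',(np.std(M,0)[2]/np.sqrt(n)).round(3),'tau7',np.round(t,3))
E
sleep 0
```

>>> apply_moves --pt "0 0 0 0.04 0.8" --pt "0 0 0 0.07 0.8" --pt "0 0 0 0.07 0.8"

```text
clock: 12.2
eef_pos: [573.3, 70.5, 86.6]
tool_rot: [-1.571, -0.002, 0.576]
force: [1.6, 7.2, 3.8]
width: 11.3
```

```bash
python3 -c "
from h import *
mon()"
```

```text
clk 12.5 yaw 0.5763 pos [573.3  70.5  86.6] F [2.3 5.4 3.8] Mz -0.031 +- 0.009 tau7 [0.027 0.036 0.037 0.036 0.036 0.036]
```

>>> apply_moves --pt "0 0 0 0.04 0.8" --pt "0 0 0 0.07 0.8" --pt "0 0 0 0.07 0.8"

```text
clock: 12.88
eef_pos: [573.4, 70.6, 86.6]
tool_rot: [-1.571, -0.002, 0.506]
force: [2.6, 5.2, 3.1]
width: 10.7
```

```bash
python3 -c "
from h import *
mon(5)"
```

```text
clk 13.12 yaw 0.5064 pos [573.4  70.6  86.6] F [2.8 6.3 3.5] Mz -0.035 +- 0.005 tau7 [0.027 0.035 0.037 0.036 0.036]
```

>>> apply_moves --pt "0 0 0 0.04 0.8" --pt "0 0 0 0.07 0.8" --pt "0 0 0 0.07 0.8"

```text
clock: 13.5
eef_pos: [573.5, 70.7, 86.6]
tool_rot: [-1.57, -0.002, 0.436]
force: [2.7, 6.8, 2.8]
width: 10.7
```

```bash
python3 -c "
from h import *
mon(5)"
```

```text
clk 13.75 yaw 0.4365 pos [573.6  70.7  86.6] F [3.3 6.2 3.2] Mz -0.038 +- 0.016 tau7 [0.027 0.035 0.036 0.036 0.035]
```

>>> apply_moves --pt "0 0 0 0.04 0.8" --pt "0 0 0 0.07 0.8" --pt "0 0 0 0.07 0.8"

```text
clock: 14.12
eef_pos: [573.7, 70.8, 86.6]
tool_rot: [-1.57, -0.003, 0.366]
force: [4.1, 5.7, 2.5]
width: 11.1
```

```bash
python3 -c "
from h import *
mon(5)"
```

```text
clk 14.38 yaw 0.3665 pos [573.7  70.8  86.6] F [3.  6.3 2.4] Mz -0.034 +- 0.006 tau7 [0.027 0.035 0.036 0.036 0.035]
```

>>> apply_moves --pt "0 0 0 0.04 0.8" --pt "0 0 0 0.07 0.8" --pt "0 0 0 0.07 0.8"

```text
clock: 14.75
eef_pos: [573.8, 70.8, 86.6]
tool_rot: [-1.57, -0.003, 0.296]
force: [3.8, 6.1, 2.7]
width: 10.9
```

```bash
python3 -c "
from h import *
mon(5)"
```

```text
clk 15.0 yaw 0.2965 pos [573.8  70.8  86.6] F [4.1 6.3 2. ] Mz -0.029 +- 0.013 tau7 [0.027 0.035 0.036 0.036 0.035]
```

>>> apply_moves --pt "0 0 0 0.04 0.8" --pt "0 0 0 0.07 0.8" --pt "0 0 0 0.07 0.8"

```text
clock: 15.38
eef_pos: [574.0, 70.9, 86.6]
tool_rot: [-1.57, -0.003, 0.226]
force: [2.8, 6.1, 2.5]
width: 11.0
```

```bash
python3 -c "
from h import *
mon(5)
d=ctrl.get_image('wrist'); im=cv2.convertScaleAbs(d['image'][180:360,220:420,::-1],alpha=2.5,beta=20)
cv2.imwrite('pics/w6c.png',cv2.resize(im,None,fx=3,fy=3,interpolation=cv2.INTER_CUBIC))"
```

```text
clk 15.62 yaw 0.2266 pos [574.   70.9  86.6] F [4.5 6.4 1.9] Mz -0.023 +- 0.015 tau7 [0.027 0.035 0.036 0.036 0.035]
```

View pics/w6c.png

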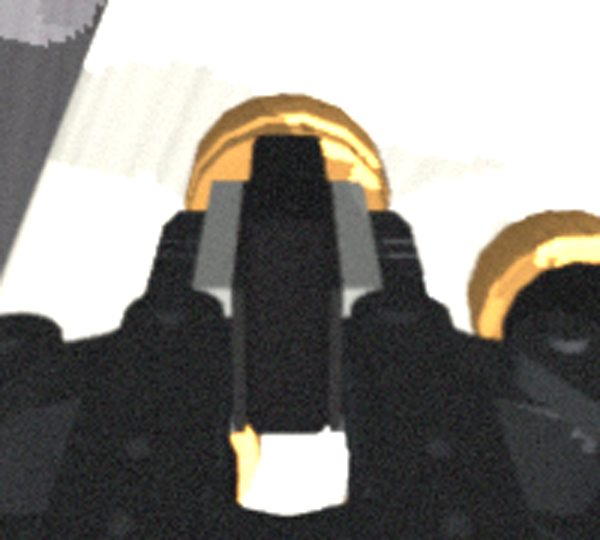

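>>> apply_moves --pt "0 0 0 0.04 0.8" --pt "0 0 0 0.07 0.8" --pt "0 0 0 0.07 0.8"

```text
clock: 16.05
eef_pos: [574.1, 70.9, 86.6]
tool_rot: [-1.57, -0.003, 0.156]
force: [5.4, 5.8, 1.2]
width: 11.1
```

```bash
python3 -c "
from h import *
mon(5)"
```

```text
clk 16.3 yaw 0.1565 pos [574.1  70.9  86.6] F [4.2 6.4 1. ] Mz -0.041 +- 0.012 tau7 [0.026 0.035 0.036 0.036 0.035]
```

>>> apply_moves --pt "0 0 0 0.04 0.8" --pt "0 0 0 0.07 0.8" --pt "0 0 0 0.07 0.8"

```text
clock: 16.68
eef_pos: [574.3, 71.0, 86.6]
tool_rot: [-1.57, -0.004, 0.086]
force: [5.9, 6.0, 1.4]
width: 10.9
```

```bash
python3 -c "
from h import *
mon(5)"
```

```text
clk 16.93 yaw 0.0865 pos [574.3  71.   86.6] F [4.4 6.2 1.2] Mz -0.053 +- 0.014 tau7 [0.027 0.035 0.036 0.036 0.035]
```

>>> apply_moves --pt "0 0 0 0.04 0.8" --pt "0 0 0 0.07 0.8" --pt "0 0 0 0.07 0.8"

```text
clock: 17.3
eef_pos: [574.4, 71.0, 86.6]
tool_rot: [-1.569, -0.004, 0.016]
force: [4.6, 6.5, 0.6]
width: 10.5
```

```bash
python3 -c "
from h import *
mon(5)"
```

```text
clk 17.55 yaw 0.0165 pos [574.5  71.   86.6] F [5.8 6.4 0.5] Mz -0.018 +- 0.005 tau7 [0.014 0.023 0.024 0.023 0.023]
```

>>> apply_moves --pt "0 0 0 0.02 0.8" --pt "0 0 0 0.03 0.8" --pt "0 0 0 0.03 0.8"

```text
clock: 17.92
eef_pos: [574.5, 71.0, 86.6]
tool_rot: [-1.569, -0.004, -0.013]
force: [5.9, 6.3, 0.0]
width: 10.7
```

```bash
python3 -c "
from h import *
mon(6)"
```

```text
clk 18.23 yaw -0.0133 pos [574.5  71.   86.6] F [5.6 6.5 0.6] Mz 0.023 +- 0.009 tau7 [-0.01  -0.009 -0.01  -0.01  -0.01  -0.01 ]
```

>>> apply_moves --pt "0 0 0 0.02 0.8" --pt "0 0 0 0.04 0.8" --pt "0 0 0 0.05 0.8" --pt "0 0 0 0.05 0.8"

```text
clock: 18.73
eef_pos: [574.7, 70.9, 86.6]
tool_rot: [-1.569, -0.004, -0.063]
force: [5.2, 6.3, 0.0]
width: 11.0
```

```bash
python3 -c "
from h import *
mon(8)"
```

```text
clk 19.12 yaw -0.0632 pos [574.7  70.9  86.6] F [5.4 6.6 0. ] Mz 0.058 +- 0.011 tau7 [-0.047 -0.046 -0.047 -0.047 -0.047 -0.047 -0.047 -0.048]
```

>>> apply_moves --pt "0 0 0 0.01 0.8" --pt "0 0 0 0.015 0.8" --pt "0 0 0 0.015 0.8" --pt "0 0 0 0.015 0.8" --pt "0 0 0 0.015 0.8"

```text
clock: 19.75
eef_pos: [574.7, 71.0, 86.6]
tool_rot: [-1.569, -0.004, -0.078]
force: [5.5, 6.9, -0.2]
width: 10.7
```

```bash
python3 -c "
from h import *
import pickle
mon(8)
s=ctrl.read_state(); d=ctrl.get_image('wrist'); pickle.dump((s,d),open('w7.pkl','wb')); im=cv2.convertScaleAbs(d['image'][180:360,220:420,::-1],alpha=2.5,beta=20)
cv2.imwrite('pics/w7c.png',cv2.resize(im,None,fx=4,fy=4,interpolation=cv2.INTER_CUBIC))"
```

```text
clk 20.15 yaw -0.0779 pos [574.7  71.   86.6] F [5.9 6.4 0.1] Mz 0.1 +- 0.011 tau7 [-0.09 -0.09 -0.09 -0.09 -0.09 -0.09 -0.09 -0.09]
```

View pics/w7c.png

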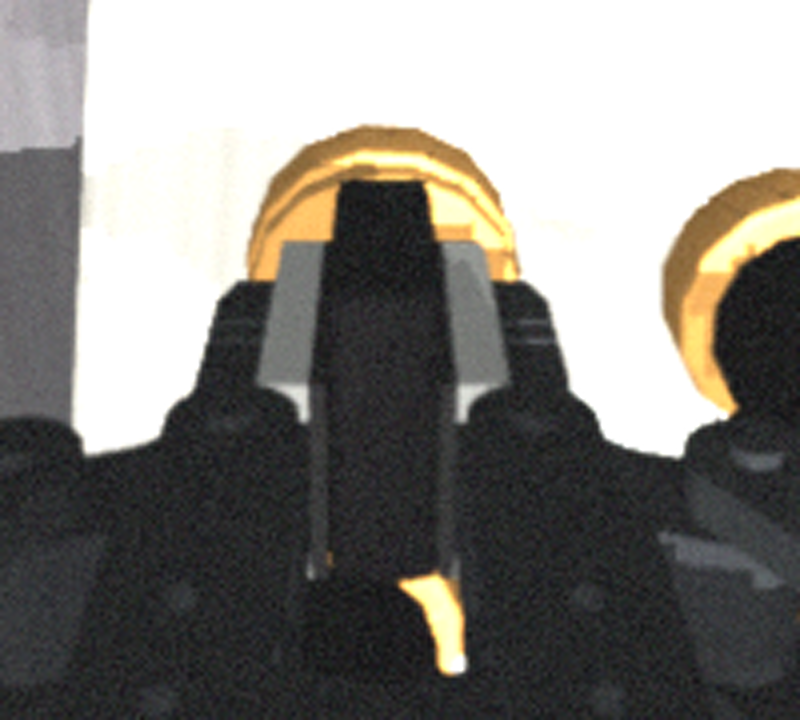

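>>> apply_moves --pt "0.1 0 0.08 0 0.8" --pt "0.2 0 0.15 0 0.8" --pt "0.2 0 0.15 0 0.8" --pt "0.2 0 0.15 0 2.8" --pt "0.2 0 0.15 0 2.8" --pt "0.2 0 0.15 0 2.8" --pt "0.2 0 0.15 0 2.8"

```text
clock: 21.08
eef_pos: [574.2, 70.3, 86.1]
tool_rot: [-1.571, 0.001, -0.079]
force: [-0.2, 0.4, -0.6]
width: 28.0
```

```bash
python3 -c "
from h import *
import pickle
mon(4)
s=ctrl.read_state(); d=ctrl.get_image('wrist'); pickle.dump((s,d),open('w8.pkl','wb')); im=cv2.convertScaleAbs(d['image'][180:360,220:420,::-1],alpha=2.5,beta=20)
cv2.imwrite('pics/w8c.png',cv2.resize(im,None,fx=4,fy=4,interpolation=cv2.INTER_CUBIC))"
```

```text
clk 21.27 yaw -0.0781 pos [574.5  70.7  86.3] F [-0.1 -0.1 -0.1] Mz 0.026 +- 0.012 tau7 [-0.001 -0.    -0.    -0.   ]
```

View pics/w8c.png

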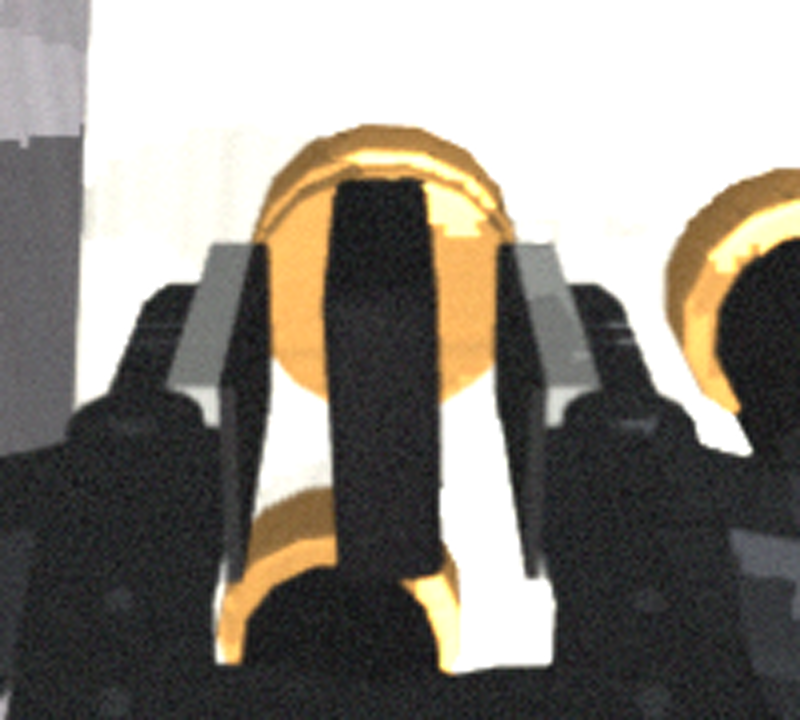

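```bash
python3 -c "
from h import *
import pickle
s,d=pickle.load(open('w8.pkl','rb'))
uv=np.array([[325,305],[334,570],[437,305],[441,565]])/4-.375+[220,180]
T=T_tool(s); P=pix2plane(d,uv,[114]*4,s); p=(np.c_[P,[1]*4]@np.linalg.inv(T).T)[:,:3]; print(p.round(1))
for a,b in((0,1),(2,3)): v=p[a]-p[b]; print(np.degrees(np.arctan2(v[0],v[2])))
s,d=pickle.load(open('w7.pkl','rb'))
uv=np.array([[327,330],[327,570],[445,330],[440,570]])/4-.375+[220,180]
T=T_tool(s); P=pix2plane(d,uv,[114]*4,s); p=(np.c_[P,[1]*4]@np.linalg.inv(T).T)[:,:3]; print(p.round(1))
"
```

```text
[[ -7.2 -27.7  13.3]
 [ -6.7 -27.7 -18.7]
 [  4.1 -27.7  13.3]
 [  5.  -27.7 -18.1]]
-0.9391461403634876
-1.5959993331672637
[[ -7.1 -27.4  10.3]
 [ -7.5 -27.5 -19. ]
 [  5.  -27.4  10.3]
 [  4.9 -27.4 -19. ]]
```

>>> apply_moves --pt "0 -1 0 0 2.8" --pt "0 -3 0 0 2.8" --pt "0 -5.5 0 0 2.8" --pt "0 -8 0 0 2.8" --pt "0 -8 0 0 2.8" --pt "0 -8 0 0 2.8"

```text
clock: 22.08
eef_pos: [574.1, 71.0, 166.1]
tool_rot: [-1.571, 0.001, -0.078]
force: [0.5, 0.2, -0.3]
width: 28.3
```

```bash
python3 -c "
from h import *
import pickle
s=ctrl.read_state(); d=ctrl.get_image('wrist'); pickle.dump((s,d),open('w9.pkl','wb')); print(s['eef_pos'],s['tool_rot'])
for q in ['vent_top','handle_grip']: print(ctrl.mark_of(d,q)[:2])
cv2.imwrite('pics/w9.png',d['image'][:,:,::-1])
im=cv2.convertScaleAbs(d['image'][150:270,250:390,::-1],alpha=2.5,beta=20)
cv2.imwrite('pics/w9c.png',cv2.resize(im,None,fx=5,fy=5,interpolation=cv2.INTER_CUBIC))"
```

```text
[574.09191424  70.97558923 166.11786718] [-1.57060013e+00  5.92799325e-04 -7.78944810e-02]
[]
[{'location': [574.9, 70.4, 105.3], 'confidence': 0.96}, {'location': [553.0, -47.2, 62.8], 'confidence': 0.58}]
```

View pics/w9.png

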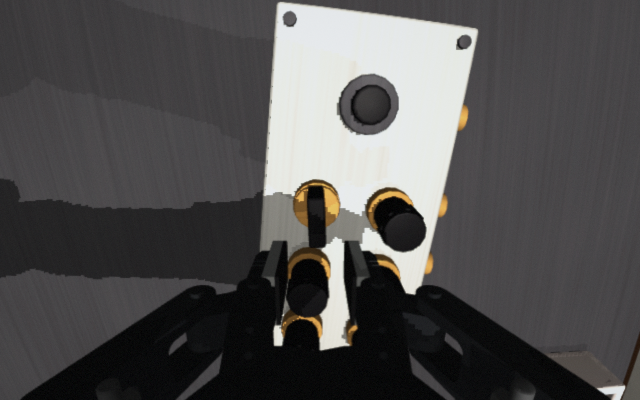

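View pics/w9c.png

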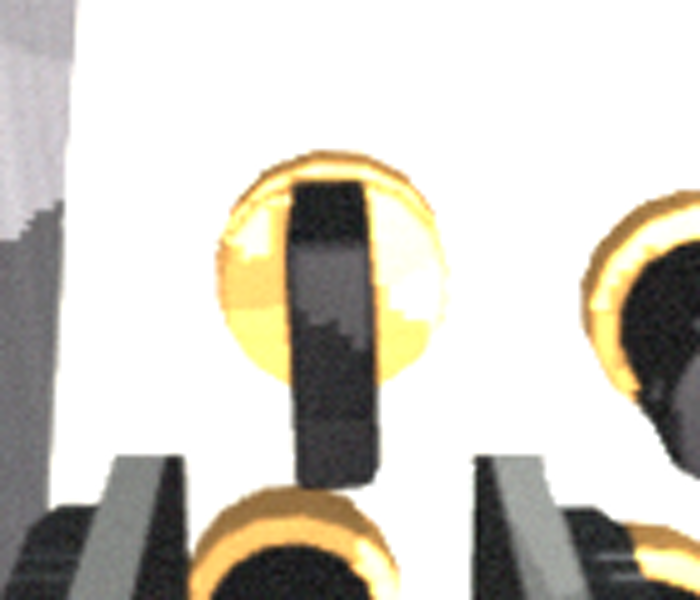

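```bash
python3 -c "
from h import *
import pickle
s,d=pickle.load(open('w9.pkl','rb'))
T=T_tool(s);Ti=np.linalg.inv(T)
print('blade')
uv=np.array([[288,255],[296,485],[370,235],[378,475]])/5-.4+[250,150]
P=pix2plane(d,uv,[114]*4,s); p=(np.c_[P,[1]*4]@Ti.T)[:,:3]
for a,b in((0,1),(2,3)): v=p[a]-p[b]; print(p[a].round(1),np.degrees(np.arctan2(v[0],v[2])))
for z in(78,82,86):
  P=pix2plane(d,[[371.3,104]],[z],s); print(z,P.round(1),(np.c_[P,[1]]@Ti.T).round(1))
im=cv2.convertScaleAbs(d['image'][60:150,320:420,::-1],alpha=3,beta=20)
cv2.imwrite('pics/w9v.png',cv2.resize(im,None,fx=6,fy=6,interpolation=cv2.INTER_CUBIC))
"
```

```text
blade
[-6.6 52.1 12.5] -1.4902620890210472
[ 4.  52.1 15.2] -2.296393323476405
78 [[617.8 140.9  78. ]] [[38.2 88.1 73.1  1. ]]
82 [[617.2 140.9  82. ]] [[37.5 84.1 73.   1. ]]
86 [[616.5 140.9  86. ]] [[36.9 80.1 73.   1. ]]
```

View pics/w9v.png

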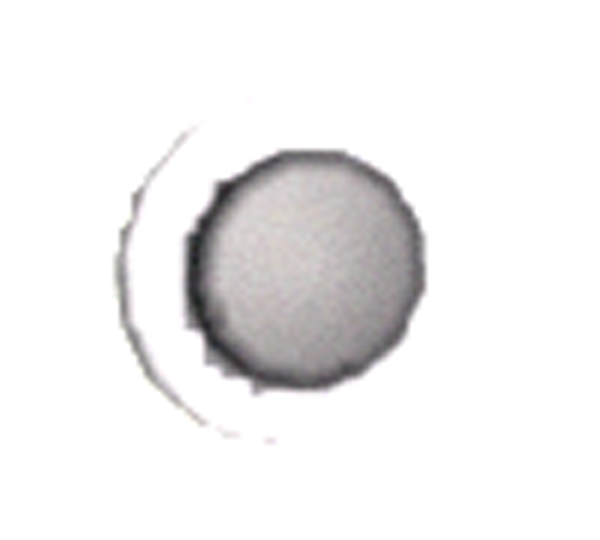

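>>> apply_moves --pt "2 0 3.5 0 1" --pt "3.9 0 7.5 0 0" --pt "3.9 0 7.5 0 0" --pt "3.9 2 7.5 0 0" --pt "3.9 4 7.5 0 0" --pt "3.9 6 7.5 0 0" --pt "3.9 6.6 7.5 0 0" --pt "3.9 6.6 7.5 0 0" --pt "3.9 6.6 7.5 0 0"

```text
clock: 23.35
eef_pos: [619.8, 142.4, 101.0]
tool_rot: [-1.571, -0.001, -0.078]
force: [1.2, 1.1, 0.3]
width: -0.0
```

```bash
python3 -c "
from h import *
import pickle
mon(3)
s=ctrl.read_state(); d=ctrl.get_image('wrist'); pickle.dump((s,d),open('w10.pkl','wb')); print(s['eef_pos'],s['tool_rot'],s['width'])
im=cv2.convertScaleAbs(d['image'][150:350,220:420,::-1],alpha=2.5,beta=20)
cv2.imwrite('pics/w10.png',cv2.resize(im,None,fx=3,fy=3,interpolation=cv2.INTER_CUBIC))
d2=ctrl.get_image('scene');cv2.imwrite('pics/s10.png',cv2.resize(d2['image'][130:310,220:420,::-1],None,fx=3,fy=3,interpolation=cv2.INTER_CUBIC))"
```

```text
clk 23.5 yaw -0.078 pos [619.7 142.6 101. ] F [ 0. -0. -0.] Mz 0.019 +- 0.017 tau7 [-0. -0. -0.]
[619.70487571 142.60255872 100.99268995] [-1.57036924e+00 -1.17409482e-03 -7.79651984e-02] -0.33139264038436067
```

View pics/w10.png

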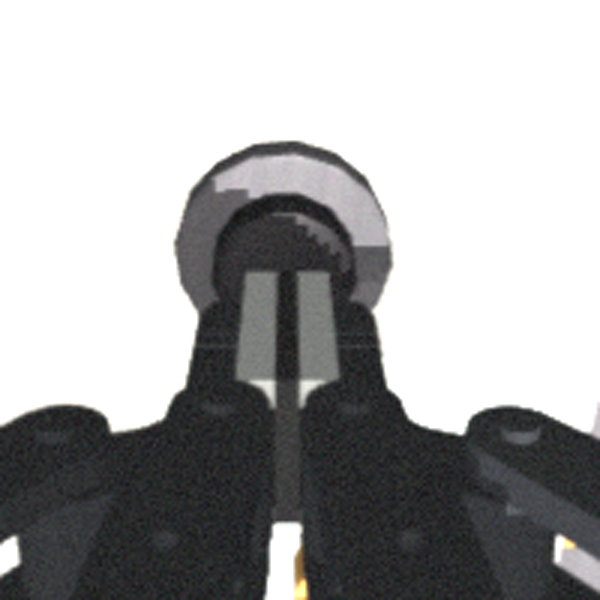

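View pics/s10.png

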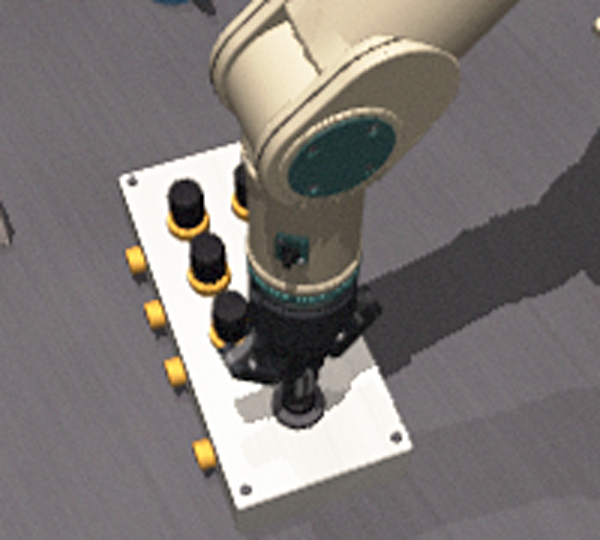

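>>> apply_moves --pt "0 0.6 0 0 0" --pt "0 1.2 0 0 0" --pt "0 1.5 0 0 0" --pt "0 1.6 0 0 0"

```text
clock: 24.1
eef_pos: [619.0, 142.5, 83.8]
tool_rot: [-1.571, 0.001, -0.078]
force: [0.2, -0.0, -0.0]
width: -0.2
```

```bash
python3 -c "
from h import *
mon(4)"
```

```text
clk 24.3 yaw -0.078 pos [619.3 142.5  84.4] F [0.1 0.2 0.3] Mz 0.031 +- 0.008 tau7 [0.002 0.004 0.001 0.   ]
```

>>> apply_moves --pt "0 0.1 0 0 0" --pt "0 0.2 0 0 0" --pt "0 0.3 0 0 0" --pt "0 0.3 0 0 0"

```text
clock: 24.8
eef_pos: [619.3, 142.5, 81.4]
tool_rot: [-1.571, -0.0, -0.078]
force: [-1.5, 0.6, 2.0]
width: -0.1
```

```bash
python3 -c "
from h import *
mon(4)"
```

```text
clk 25.0 yaw -0.0781 pos [619.3 142.5  81.4] F [-0.5 -0.1  1.9] Mz 0.007 +- 0.007 tau7 [ 0.001  0.    -0.    -0.   ]
```

>>> apply_moves --pt "0 0.1 0 0 0" --pt "0 0.2 0 0 0" --pt "0 0.3 0 0 0" --pt "0 0.3 0 0 0"

```text
clock: 25.5
eef_pos: [619.3, 142.5, 78.4]
tool_rot: [-1.571, -0.0, -0.078]
force: [-0.1, 0.7, 3.8]
width: -0.3
```

```bash
python3 -c "
from h import *
mon(4)"
```

```text
clk 25.7 yaw -0.078 pos [619.3 142.6  78.4] F [-0.4  0.2  3.6] Mz -0.002 +- 0.006 tau7 [ 0.001  0.     0.    -0.   ]
```

>>> apply_moves --pt "0 0.1 0 0 0" --pt "0 0.2 0 0 0" --pt "0 0.25 0 0 0" --pt "0 0.25 0 0 0"

```text
clock: 26.2
eef_pos: [619.3, 142.6, 76.1]
tool_rot: [-1.571, -0.0, -0.078]
force: [-1.3, 0.9, 6.5]
width: 0.3
```

```bash
python3 -c "
from h import *
mon(4)"
```

```text
clk 26.4 yaw -0.078 pos [619.3 142.5  76.1] F [-2.   0.1  6.8] Mz -0.003 +- 0.014 tau7 [ 0.  0. -0. -0.]
```

>>> apply_moves --pt "0 0.05 0 0 0" --pt "0 0.05 0 0 0" --pt "0 0.05 0 0 0" --pt "0 0.05 0 0 0" --pt "0 0.05 0 0 0" --pt "0 0.05 0 0 0" --pt "0 0.05 0 0 0" --pt "0 0.05 0 0 0" --pt "0 0.05 0 0 0" --pt "0 0.05 0 0 0"

```text
clock: 27.65
eef_pos: [619.3, 142.6, 76.1]
tool_rot: [-1.57, -0.0, -0.078]
force: [-2.0, -0.6, 8.9]
width: 0.1
```

```bash
python3 -c "
from h import *
mon(4)"
```

```text
clk 27.85 yaw -0.078 pos [619.3 142.5  76.1] F [-2.   0.   9.2] Mz -0.002 +- 0.009 tau7 [-0. -0. -0. -0.]
```

>>> apply_moves --pt "0 -0.4 0 0 0" --pt "0 -0.9 0 0 0" --pt "0 -2 0 0 0" --pt "0 -4 0 0 0" --pt "0 -7 0 0 0" --pt "0 -10 0 0 0" --pt "0 -12 0 0 0" --pt "0 -12 0 0 0" --pt "0 -12 0 0 0"

```text
clock: 28.98
eef_pos: [618.7, 142.6, 195.0]
tool_rot: [-1.571, 0.001, -0.078]
force: [-0.0, -0.1, -0.4]
width: 0.3
```

```bash
python3 -c "
from h import *
mon(3)
s=ctrl.read_state(); d=ctrl.get_image('wrist')
print(ctrl.mark_of(d,'vent_top')[:1],ctrl.mark_of(d,'handle_grip')[:1])
cv2.imwrite('pics/w11.png',d['image'][:,:,::-1])
d2=ctrl.get_image('top');cv2.imwrite('pics/t11.png',d2['image'][:,:,::-1])"
```

```text
clk 29.12 yaw -0.0781 pos [618.6 142.5 194.3] F [-0.2 -0.1  0.1] Mz -0.007 +- 0.018 tau7 [-0.  0.  0.]
[{'location': [617.8, 142.0, 80.9], 'confidence': 0.72}] [{'location': [573.9, 69.3, 105.6], 'confidence': 0.92}]
```

View pics/w11.png

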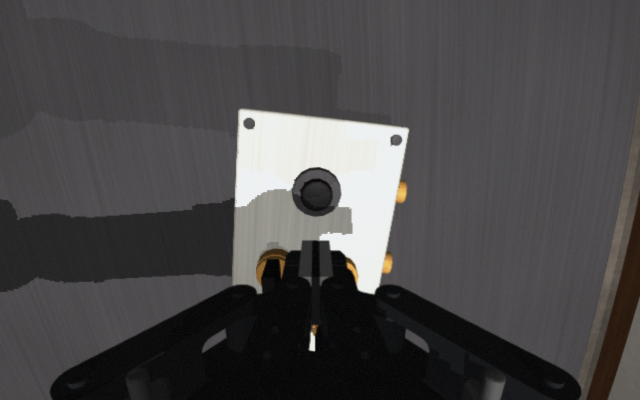

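View pics/t11.png

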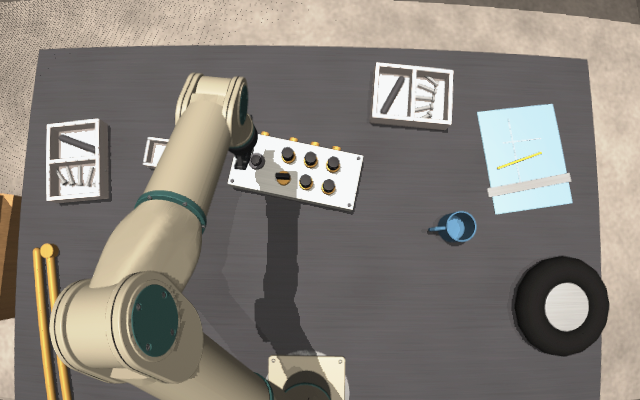

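```bash
python3 -c "
from h import *
print(ctrl.finish_job())"
```

```text
the job is handed in; nothing more can be done
None
```

I closed the bar handle onto its seat, nipped it up and let it go, then pressed the vent button fully in and released it. I handed the job in at about 29 s; it reports no verdict, so the result below rests on my own readings.

- **Handle:** It met its seat about 1.08 rad clockwise from its start. I nipped it to roughly 4–6 degrees past first touch, a seat force of about 7–10 N. The torque and the geometry did not agree exactly. The handle's own drag shifted the readings: on torque alone the nip could be anywhere from about 2 to 6 degrees. I held it for about a second. After I let go it eased back about 2 degrees, which fits the nip having been on the seat.
- **Vent button:** It bottomed at a tip height of 76.1 mm. The height stayed there while the force rose from 6.8 to 9.2 N. I held it fully in for about 1.5 s and released it. The network then put the cap's top at 80.9 mm, close to its earlier 81–84 mm, so I take it as out again.
- **Bystanders and knobs:** In the last overhead picture the mug had not moved. The arm hid most of the tray and the spanner, so I could not check those two there. I read no sudden force that would suggest a brushed trimmer. At hand-in the tool was clear of everything, with no measurable force.

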